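# Set the delivery arm of a fraction collector

### The arm

A 7-joint arm with a two-finger parallel gripper is mounted at the origin on the work surface. World frame = base frame: x ahead of the robot, y to its left, z up, the work surface at z = 0. Lengths are in m, angles in rad, forces in N, time in s.
With the tool pointing down it reaches from about 0.4 to 0.875 m from the base axis. Payload 4.4 kg.
Tool frame: the origin (TCP) lies at the very end of the fingers, on their centre line; the grasp point (between the pads) lies 19 mm behind it; z points along the fingers, y is the direction in which the jaws open and shut (so a half turn about z gives the same grasp; the last joint's range is limited). The gripper opens to 85 mm and grips with 20 to 120 N. Pads are 22 mm wide; open, the fingers measure 114 mm over their backs; the gripper's body (76 mm by 85 mm) begins 54 mm behind the grasp point. The pads swing forward as they close: fully open they stand 13 mm farther back than shut.
Start: joints at [1.27, 0.628, 0.038, 1.517, -0.027, 0.996, -0.02], TCP at [0.151, -0.632, 0.231] pointing down, gripper open.
Joint ranges: [-3.06, 3.06], [-0.37, 2.12], [-1.25, 1.32], [0.18, 2.47], [-1.1, 4.24], [0.23, 1.98], [-2.94, 2.94]. Speed limits (rad/s): [2.57, 2.57, 3.14, 3.14, 3.14, 3.14, 3.14].

### API

Orientations are given as a 3x3 rotation matrix whose columns are the frame's x, y, z axes.
In Python, from bench import manip gives the robot as it stands. The module is installed in compiled form; this text tells all that it offers.
- The arm moves only by the shell command python3 -m crank 'ROWS' [FORCE]. ROWS is JSON, a list of rows, each a list of 7 numbers: the shift along the tool's x, y, z in mm, then the turn, a rotation vector about the tool's x, y, z in degrees, then the opening, from -1 (shut) to 1 (fully open), so that 0 is half open. In form: [[tx, ty, tz, rx, ry, rz, claw], ...]. A call has 1 to 8 rows; each row shifts and turns the commanded pose from where the row before left it, along the tool's axes as they then stand; what a row does not reach is not made up. A row lasts 1/12 s, in which the tool goes at most 41.7 mm and 7.16 degrees, less where a joint would pass 70% of its speed; a pose out of reach is approached as far as the arm can. A call with a gripper value outside its range is refused whole. The fingers move at their own pace and stop on an object; FORCE is the grip in N (left out, the last holds). Time passes only in rows, so rows that do not move let the fingers close. It gives the time, the measured TCP pose, the force and the opening at its end, in the units of the state.
- manip.read_state(): the state, without advancing time (a new reading comes with each control period).
- manip.get_image(name): name is "scene" or "top"; returns a dict with "pixels" (400x640x3 uint8, red, green, blue), "camera_matrix" (3x3 intrinsics, pixels), "world_from_camera" (4x4, takes a point from camera to world coordinates). Camera axes: x right, y up, looking along -z (the intrinsics and any distortion apply to the point x, -y, -z); pixel columns grow to the right and rows downward; lengths in m; the calibration is good to about 2 mm. A picture is of the moment at which its call begins. There is no depth.
- manip.job_done(): hands the job in, once; it reports no verdict.
The state is a dict: "clock": time; "q": joint angles; "qd": joint speeds; "joint_efforts": joint torques, N m; "ee_pos": TCP position; "ee_rot": TCP orientation; "force": force on the tool from outside, world axes, zero at the start; "wrist_torque": the same for the moment, N m; "width": finger opening in m.
Only numpy, scipy, OpenCV 4.12 (cv2) and the standard library are available. Lean on these libraries where they do the work, as an engineer would, in place of code of your own. Each camera call takes 0.05 s, during which the arm holds its last target. There are 200 camera calls.

### The job

Get the fraction collector ready: lift the lid of its tube box by the bail handle and lay it back gently onto its stop rail. Then take the delivery arm's drop head from both sides so that its lock button is squeezed in, draw the arm out to the 100 mm line of its scale, and finish still holding it there with the button squeezed, so that I can check the outlet over the tubes before it is locked. Leave the things standing around alone.

Things in the scene. Friction and masses are not known exactly. Their poses are not given: they have to be found in the camera images.
- collector: fraction collector, a fixed bench instrument: grey foot plate 445 x 205 x 12 mm, on it a white open box of tubes with a hinged lid and, behind, a cream housing 115 mm high with column and delivery arm. Origin: on the bench under the tube box's centre. x runs level from tube box to housing (x 200 to 350 mm), y from the lid's handle side to its hinge side, z up
- lid_bar (a point): middle of the lid's bail handle: a round steel bar 10 mm thick, 90 mm long, parallel to the hinge, held 42 mm out from the lid's free edge by an arm at each end, leaving 37 mm for a finger between bar and lid. Lid shut: x 0, y -104, z 108 mm in the collector's frame
- lid_hinge (a point): middle of the lid's hinge axis, which runs along the collector's x; at x 0, y 66, z 104 mm of the collector, 170 mm from the bar. The tube box (116 mm in x, 124 mm in y, rim 100 mm high) lies under the lid. Beyond the hinge stands the lid's stop, a rubber-sleeved rail 100 mm long on two posts, 142 mm high, at y 104 mm
- lid (a joint): lid angle in rad: 0 shut (level), grows as the bar is lifted and swings over towards the collector's +y; 2.1 leaning back on its stop. The lid weighs about 0.2 kg, swings easily and falls shut below about 1.6 or falls back onto the stop above it if let go
- head: drop head at the tip of the delivery arm: a cream block 40 mm along x (the arm), 25 mm wide in y, 40 mm high, origin at its centre, axes as the collector's; a 30 mm nozzle hangs below. Arm fully in: at x 120, y 0, z 175 mm of the collector; it moves along -x as the arm is drawn out. Can be gripped from above across its width, fingers closing along y
- button (a point): centre of the outer face of the lock button, a 22 x 22 mm grey pad that stands 7 mm proud of the middle of the drop head's -y face (the side away from the lid's hinge) and is pressed along +y. Head and button together are 32 mm wide, 26 mm with the button squeezed in
- sleeve_mouth (a point): centre of the mouth of the fixed sleeve (30 mm square, 36 mm black collar) from which the arm's white 22 mm square tube slides; at x 160, y 0, z 175 mm of the collector. The scale on the tube's top and -y side is read here: a line every 10 mm, lines across the full width at 0, 50 and 100 mm
- boom (a joint): how far the delivery arm is drawn out, in m, the same as the scale reads at the sleeve's mouth: 0 fully in (where it starts, locked), 0.1 the 100 mm line, 0.13 end stop. Unlocked it slides with 1 to 3 N and stays where it is put
- lock (a joint): how far the lock button is squeezed in, in m: 0 out, 0.006 fully in. A spring pushes it out (8 N to start, 13 N fully in). Out, a pin locks the arm, which then cannot be moved; squeezed in by more than 4 mm, the arm is free. Let go, it locks again at the next slot (one every 20 mm, at 0, 20 ... 100, 120)
- reagent_bottle: amber bottle with a blue cap, 72 mm across, 160 mm high, a bystander; origin at the centre of its underside
- tip_box: closed pipette tip box, white with a blue lid, 122 x 87 x 64 mm, a bystander; origin at the centre of its underside
- vial_rack: small white rack with eight capped vials, 90 x 50 x 76 mm, a bystander; origin at the centre of its underside

How it is judged:
On the way, in this order (a step that is already met when the one before it is completed fails the run):
1. the lid leans back on its stop while the arm is still in (value of joint lid above 2.05 rad and value of joint boom below 0.02 m), for 0.2 s.
2. the lock button is squeezed in before the arm is drawn out (value of joint lock above 0.0045 m and value of joint boom below 0.04 m), for 0.1 s.
At the end, for the whole second after the job is handed in: The delivery arm stands still at 100 mm, give or take 5 mm, the fingers still grip the drop head (more than 6 N) with the lock button squeezed in by more than 4.5 mm, and the lid still leans on its stop (above 2.05 rad) (value of joint boom between 0.095 and 0.105 m and velocity of joint boom between -0.01 and 0.01 m/s and value of joint lock above 0.0045 m and contact force between the fingers and head above 6 N and value of joint lid above 2.05 rad); the arm keeps its last pose, push and grip.
It fails at once if the lid bangs onto its stop (faster than 2.4 rad/s there) (value of joint lid above 1.95 rad and velocity of joint lid above 2.4 rad/s).
It fails at once if a thing standing around is shifted or tipped (distance of any of reagent_bottle, tip_box, vial_rack from where it was at the start of the episode above 0.03 m or angle between reagent_bottle's own z axis and vertical above 0.4 rad).
It also fails if it takes over 58 s, if anything falls off the work surface, if the arm or the gripper's body presses on something with over 40 N, if the wrist force passes 120 N, or if a joint passes its speed limit or range.

## Working session

There is one attempt and no reset: what is moved stays moved. The work goes in short steps, Python scripts to look and compute and a shell command to move; the robot and the scene stay as the last step left them, time stands still between calls to the robot, and variables do not carry over. Pictures are saved under pics/ and viewed, about 8 in all and at most 12, crops included, and the job is handed in when it is done.

```bash
mkdir -p pics; python3 - <<'E'
from bench import manip
import cv2,numpy as np,json
for n in("scene","top"):
    d=manip.get_image(n);cv2.imwrite(f"pics/{n}0.png",d["pixels"][:,:,::-1])
    np.savez(f"cam_{n}.npz",K=d["camera_matrix"],T=d["world_from_camera"])
    print(n,d.keys(),np.round(d["camera_matrix"],2).tolist(),np.round(d["world_from_camera"],4).tolist())
s=manip.read_state();print({k:np.round(v,3).tolist() for k,v in s.items()})
E
```

```text
scene dict_keys(['pixels', 'camera_matrix', 'world_from_camera']) [[393.77, 0.0, 318.71], [0.0, 393.77, 198.56], [0.0, 0.0, 1.0]] [[0.765, -0.389, 0.5132, 1.1205], [0.644, 0.4631, -0.6089, -0.6112], [-0.0008, 0.7963, 0.6049, 0.8079], [0.0, 0.0, 0.0, 1.0]]
top dict_keys(['pixels', 'camera_matrix', 'world_from_camera']) [[383.52, 0.0, 314.06], [0.0, 383.52, 198.73], [0.0, 0.0, 1.0]] [[-0.0179, 0.9824, -0.1857, 0.3973], [-0.9998, -0.0175, 0.0039, 0.0455], [0.0006, 0.1857, 0.9826, 1.0607], [0.0, 0.0, 0.0, 1.0]]
{'clock': 0.1, 'q': [1.27, 0.629, 0.038, 1.518, -0.027, 0.996, -0.02], 'qd': [0.0, -0.002, 0.0, -0.004, 0.002, -0.001, -0.0], 'joint_efforts': [0.003, -56.454, 1.231, -19.398, 0.012, 0.005, -0.0], 'ee_pos': [0.151, -0.632, 0.23], 'ee_rot': [[0.973, 0.233, -0.0], [0.233, -0.973, 0.002], [0.0, -0.002, -1.0]], 'force': [0.202, -0.323, -0.15], 'wrist_torque': [0.035, 0.043, -0.051], 'width': 0.085}
```

View pics/scene0.png

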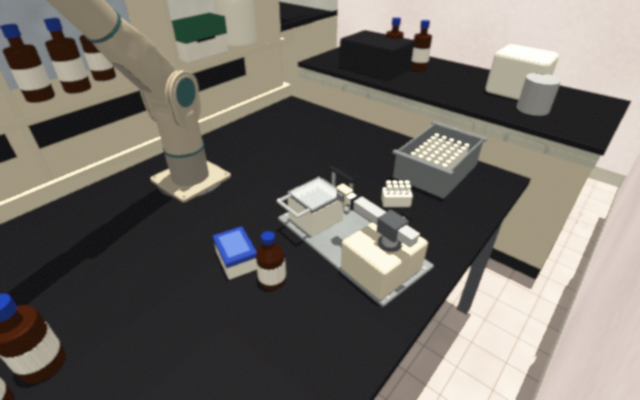

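View pics/top0.png

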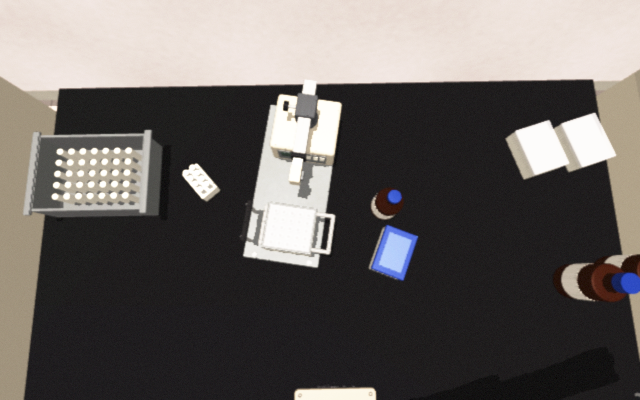

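Top view: the collector sits at about (290,180), with x up the picture and the handle to the right at (325,233). The bottle is at (385,203) and the tip box at (394,252). I'll enlarge both views to get exact pixels.

```bash
python3 - <<'E'
import cv2
a=cv2.imread("pics/top0.png")[75:275,225:425];cv2.imwrite("pics/topc.png",cv2.resize(a,(600,600),interpolation=cv2.INTER_CUBIC))
a=cv2.imread("pics/scene0.png")[160:310,250:450];cv2.imwrite("pics/scenec.png",cv2.resize(a,(800,600),interpolation=cv2.INTER_CUBIC))
E
```

```text
(no output)
```

View pics/topc.png

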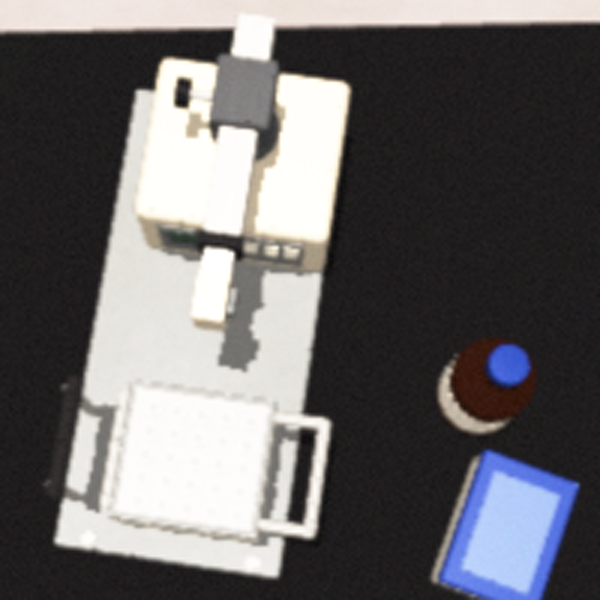

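View pics/scenec.png

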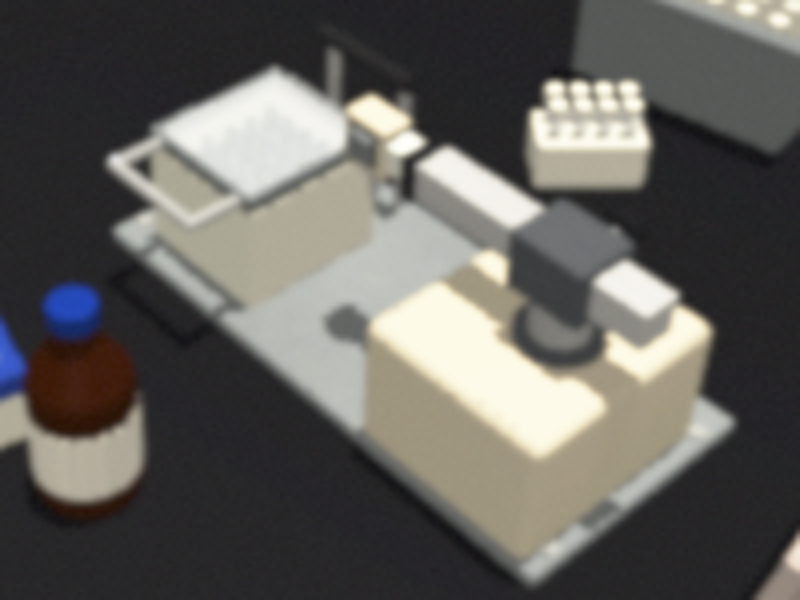

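```bash
cat > h.py <<'E'
import numpy as np
from scipy.optimize import least_squares
def proj(n,P):
    d=np.load(f"cam_{n}.npz");c=(np.atleast_2d(P)-d["T"][:3,3])@d["T"][:3,:3]
    u=np.c_[c[:,0],-c[:,1],-c[:,2]]@d["K"].T
    return u[:,:2]/u[:,2:]
def c2w(p,P):
    c,s=np.cos(p[2]),np.sin(p[2]);P=np.atleast_2d(P)/1000
    return P@np.array([[c,s,0],[-s,c,0],[0,0,1]])+[p[0],p[1],0]
E
python3 - <<'E'
from h import *
bar=[[45,-104,108],[-45,-104,108]];rail=[[50,104,142],[-50,104,142]]
hd=[[100,12.5,195],[100,-12.5,195],[140,12.5,195],[140,-12.5,195]]
M=bar+rail
Pt=np.array(M+hd[:2]);ut=np.array([[323,419],[309,534],[73,378],[52,495],[193,325],[224,328]])/3+[225,75]
Ps=np.array(M+[hd[1],hd[0],hd[2],hd[3]]);us=np.array([[190,218],[113,163],[410,78],[322,30],[345,105],[372,93],[412,117],[385,133]])/4+[250,160]
f=lambda p:np.r_[(proj("top",c2w(p,Pt))-ut).ravel(),(proj("scene",c2w(p,Ps))-us).ravel()]
r=least_squares(f,[.4,.1,0],loss="soft_l1");print(r.x,np.degrees(r.x[2]));print(np.round(f(r.x).reshape(-1,2),1).tolist())
np.save("pose.npy",r.x)
for n,P in dict(bar=[0,-104,108],hinge=[0,66,104],head=[120,0,175],head100=[20,0,175]).items():print(n,c2w(r.x,P).round(4))
# bottle/tipbox/rack rough by plane intersection, top camera
def back(n,uv,z):
    d=np.load(f"cam_{n}.npz");k=np.linalg.solve(d["K"],[uv[0],uv[1],1]);v=d["T"][:3,:3]@[k[0],-k[1],-k[2]];o=d["T"][:3,3];return o+v*(z-o[2])/v[2]
print("cap",back("top",(225+510/3,75+365/3),.16),"tip",back("top",(225+513/3,75+527/3),.064),"rack",back("top",(200,182),.076))
E
```

```text
[ 0.5038726   0.10481305 -0.16520248] -9.465404688755774
[[0.4, 1.8], [0.1, -0.7], [0.1, -0.9], [-0.3, 0.8], [-0.9, -2.7], [-0.6, -2.1], [-0.4, 1.1], [-0.1, -0.1], [0.1, -0.7], [-0.1, -2.3], [-0.7, 0.2], [-0.6, -0.3], [-0.3, 0.3], [-0.4, -0.1]]
bar [[0.4868 0.0022 0.108 ]]
hinge [[0.5147 0.1699 0.104 ]]
head [[0.6222 0.0851 0.175 ]]
head100 [[0.5236 0.1015 0.175 ]]
cap [ 0.56905072 -0.15184204  0.16      ] tip [ 0.44555244 -0.16735135  0.064     ] rack [0.63353679 0.3411542  0.076     ]
```

```bash
python3 - <<'E'
from h import *
bar=[[45,-104,108],[-45,-104,108]];rail=[[50,104,142],[-50,104,142]]
M=bar+rail
Pt=np.array(M+[[100,12.5,155],[100,-12.5,155]]);ut=np.array([[323,419],[309,534],[73,378],[52,495],[193,325],[224,328]])/3+[225,75]
Ps=np.array(M+[[100,-12.5,195],[100,12.5,195],[140,12.5,195],[140,-12.5,195]]);us=np.array([[190,218],[113,163],[410,78],[322,30],[345,105],[372,93],[412,117],[385,133]])/4+[250,160]
f=lambda p:np.r_[(proj("top",c2w(p,Pt))-ut).ravel(),(proj("scene",c2w(p,Ps))-us).ravel()]
r=least_squares(f,[.4,.1,0],loss="soft_l1");print(r.x,np.degrees(r.x[2]));print(np.round(f(r.x).reshape(-1,2),1).tolist())
np.save("pose.npy",r.x)
for n,P in dict(bar=[0,-104,108],hinge=[0,66,104],head=[120,0,175]).items():print(n,c2w(r.x,P).round(4))
E
R='[26,-30,0,0,0,0,-0.3]'
python3 -m crank '[[26,-30,0,0,0,0,-0.3],[26,-30,0,0,0,0,-0.3],[26,-30,0,0,0,0,-0.3],[26,-30,0,0,0,0,-0.3],[26,-30,0,0,0,0,-0.3],[26,-30,0,0,0,0,-0.3],[26,-30,0,0,0,0,-0.3],[26,-30,0,0,0,0,-0.3]]' 30
python3 -m crank '[[26,-30,0,0,0,0,-0.3],[26,-30,0,0,0,0,-0.3],[26,-30,0,0,0,0,-0.3],[26,-30,0,0,0,0,-0.3],[26,-30,0,0,0,0,-0.3],[26,-30,0,0,0,0,-0.3],[26,-30,0,0,0,0,-0.3],[26,-30,0,0,0,0,-0.3]]'
python3 -m crank '[[0,0,0,0,0,6,-0.3],[0,0,0,0,0,6,-0.3],[0,0,0,0,0,6,-0.3],[0,0,0,0,0,5,-0.3],[0,0,0,0,0,0,-0.3]]'
```

```text
[ 0.5052152   0.10472697 -0.16166018] -9.262446125045603
[[0.4, 1.1], [0.2, -1.4], [0.1, -1.3], [-0.2, 0.4], [0.0, 0.6], [-0.1, 1.0], [0.1, 1.4], [0.3, 0.1], [0.4, -0.6], [0.1, -2.2], [-0.2, 0.3], [-0.1, -0.2], [0.2, 0.4], [0.2, 0.1]]
bar [[0.4885 0.0021 0.108 ]]
hinge [[0.5158 0.1699 0.104 ]]
head [[0.6237 0.0854 0.175 ]]
clock: 0.77
ee_pos: [0.298, -0.3484, 0.2312]
ee_rot: [[0.973, 0.232, -0.0], [0.232, -0.973, 0.0], [-0.0, -0.0, -1.0]]
force: [1.2, 0.3, 0.1]
width: 0.03
clock: 1.43
ee_pos: [0.4445, -0.0667, 0.2313]
ee_rot: [[0.973, 0.233, -0.0], [0.233, -0.973, -0.0], [-0.0, 0.0, -1.0]]
force: [0.9, -1.3, 0.3]
width: 0.0298
clock: 1.85
ee_pos: [0.4439, -0.0684, 0.2311]
ee_rot: [[0.986, -0.168, -0.001], [-0.168, -0.986, -0.0], [-0.001, 0.0, -1.0]]
force: [0.4, 0.0, -0.1]
width: 0.0297
```

```bash

python3 -m crank '[[8,-19,13,0,0,-0.2,-0.3],[8,-19,13,0,0,-0.2,-0.3],[8,-19,13,0,0,0,-0.3],[8,-20,13,0,0,0,-0.3],[0,0,23,0,0,0,-0.3],[0,0,0,0,0,0,-0.3]]'
cat > pic.py <<'E'
import sys,cv2,numpy as np
from bench import manip
def crop(n,x,y,w,h,s):
    a=manip.get_image(n)["pixels"][y:y+h,x:x+w,::-1];return cv2.resize(a,None,fx=s,fy=s,interpolation=cv2.INTER_CUBIC)
cv2.imwrite(sys.argv[1],np.hstack([crop("top",240,130,110,150,3.6),crop("scene",265,140,110,150,3.6)]))
E
python3 pic.py pics/a.png
```

```text
clock: 2.35
ee_pos: [0.4862, 0.0035, 0.1532]
ee_rot: [[0.988, -0.154, -0.006], [-0.154, -0.988, 0.0], [-0.006, 0.001, -1.0]]
force: [-0.8, -0.8, -0.7]
width: 0.0293
```

View pics/a.png

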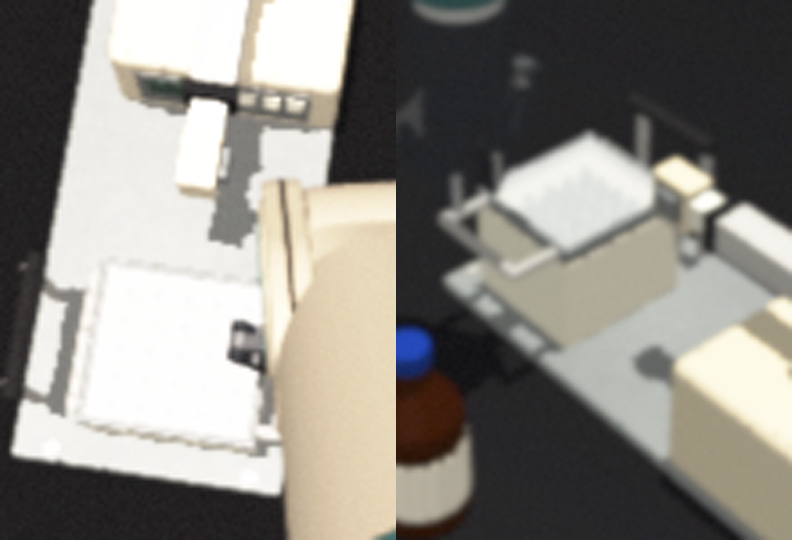

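```bash
python3 - <<'E'
from h import *
p=np.load("pose.npy")
P=np.vstack([[.4862,.0035,.1532],[.4862-.023*-.15,.0035+.023,.1532],[.4862+.023*-.15,.0035-.023,.1532],c2w(p,[[45,-104,108],[-45,-104,108],[0,-104,108]])])
print((proj("scene",P)-[265,140])*3.6+[396,0])
E
```

```text
[[474.48591947 197.72831796]
 [498.08124634 185.96182537]
 [450.35782169 209.76049219]
 [513.39320798 273.085688  ]
 [444.62306056 219.19303305]
 [478.17375561 245.48548841]]
```

```bash

python3 -m crank '[[2,1,12,0,0,0,-0.3],[0,0,13,0,0,0,-0.3],[0,0,13,0,0,0,-0.3],[0,0,13,0,0,0,-0.3],[0,0,12,0,0,0,-0.3],[0,0,0,0,0,0,-0.3]]'
python3 -m crank '[[0,0,0,0,0,0,-0.6],[0,0,0,0,0,0,-1],[0,0,0,0,0,0,-1],[0,0,0,0,0,0,-1],[0,0,0,0,0,0,-1]]' 25
```

```text
clock: 2.95
ee_pos: [0.4892, -0.0001, 0.093]
ee_rot: [[0.987, -0.16, -0.002], [-0.16, -0.987, -0.0], [-0.002, 0.001, -1.0]]
force: [-0.4, -0.1, -0.1]
width: 0.0302
clock: 3.37
ee_pos: [0.4909, 0.0045, 0.0947]
ee_rot: [[0.988, -0.156, 0.002], [-0.156, -0.988, 0.004], [0.002, -0.004, -1.0]]
force: [0.4, 9.7, -1.2]
width: 0.0088
```

```bash
python3 - <<'E'
import numpy as np
t=np.r_[np.arange(0,1.921,.08),1.92+.03*np.arange(1,8)];a=t+.0235
d=np.diff(np.c_[170*np.cos(a),-170*np.sin(a)],axis=0)
for i in range(0,len(d),8):print(i,d[i:i+8].round(0).astype(int).tolist(),t[min(i+8,len(d))].round(2), d[:i+8].sum(0).round(1))
E
```

```text
0 [[-1, -14], [-2, -13], [-3, -13], [-4, -13], [-5, -13], [-6, -12], [-7, -12], [-8, -11]] 0.64 [ -36.  -100.7]
8 [[-9, -10], [-10, -10], [-10, -9], [-11, -8], [-12, -7], [-12, -6], [-13, -5], [-13, -4]] 1.28 [-125.1 -160. ]
16 [[-13, -3], [-13, -2], [-14, -1], [-14, 0], [-14, 1], [-13, 2], [-13, 3], [-13, 4]] 1.92 [-231.9 -154.3]
24 [[-5, 2], [-5, 2], [-5, 2], [-5, 2], [-4, 2], [-4, 3], [-4, 3]] 2.13 [-263.5 -138. ]
```

```bash

python3 -m crank '[[0,-4,0,0,0,0,-1],[0,-1,-14,0,0,0,-1],[0,-2,-13,0,0,0,-1],[0,-3,-13,0,0,0,-1],[0,-4,-13,0,0,0,-1],[0,-5,-13,0,0,0,-1],[0,-6,-12,0,0,0,-1]]'
```

```text
clock: 3.95
ee_pos: [0.4943, 0.0246, 0.1732]
ee_rot: [[0.987, -0.16, 0.002], [-0.16, -0.987, -0.001], [0.002, 0.001, -1.0]]
force: [0.1, -0.5, -2.5]
width: 0.0085
```

```bash

python3 -m crank '[[0,-7,-12,0,0,0,-1],[0,-8,-11,0,0,0,-1],[0,-9,-10,0,0,0,-1],[0,-10,-10,0,0,0,-1],[0,-10,-9,0,0,0,-1],[0,-11,-8,0,0,0,-1],[0,-12,-7,0,0,0,-1],[0,-12,-6,0,0,0,-1]]'
python3 -m crank '[[0,-13,-5,0,0,0,-1],[0,-13,-4,0,0,0,-1],[0,-13,-3,0,0,0,-1],[0,-13,-2,0,0,0,-1],[0,-14,-1,0,0,0,-1],[0,0,0,0,0,0,-1]]'
```

```text
clock: 4.62
ee_pos: [0.5069, 0.1001, 0.2473]
ee_rot: [[0.987, -0.162, 0.002], [-0.162, -0.987, -0.004], [0.003, 0.004, -1.0]]
force: [-1.8, -4.0, 7.8]
width: 0.0093
clock: 5.12
ee_pos: [0.519, 0.1719, 0.2618]
ee_rot: [[0.988, -0.156, 0.006], [-0.156, -0.988, 0.003], [0.005, -0.004, -1.0]]
force: [-0.7, -1.0, 10.6]
width: 0.0087
```

```bash

python3 -m crank '[[0,-14,0,0,0,0,-1],[0,-14,1,0,0,0,-1],[0,-13,2,0,0,0,-1],[0,-13,3,0,0,0,-1],[0,-10,3,0,0,0,-1],[0,0,0,0,0,0,-1]]'
python3 -m crank '[[0,-4,2,0,0,0,-1],[0,-4,2,0,0,0,-1],[0,-4,2,0,0,0,-1],[0,-4,2,0,0,0,-1],[0,0,0,0,0,0,-1]]'
```

```text
clock: 5.62
ee_pos: [0.5293, 0.2352, 0.2498]
ee_rot: [[0.988, -0.156, 0.004], [-0.156, -0.988, 0.002], [0.004, -0.003, -1.0]]
force: [5.4, -0.6, 3.4]
width: 0.0088
clock: 6.03
ee_pos: [0.5317, 0.25, 0.2424]
ee_rot: [[0.987, -0.158, 0.004], [-0.158, -0.987, 0.002], [0.004, -0.003, -1.0]]
force: [5.2, 0.3, 2.7]
width: 0.0089
```

```bash

python3 -m crank '[[0,-4,2,0,0,0,-1],[0,-4,2,0,0,0,-1],[0,-3,2,0,0,0,-1],[0,-3,2,0,0,0,-1],[0,0,0,0,0,0,-1]]'
python3 -m crank '[[0,-2,1,0,0,0,-1],[0,0,0,0,0,0,-1],[0,0,0,0,0,0,-1]]'
python3 pic.py pics/b.png
```

```text
clock: 6.45
ee_pos: [0.5335, 0.2605, 0.2358]
ee_rot: [[0.987, -0.16, 0.003], [-0.16, -0.987, -0.002], [0.003, 0.002, -1.0]]
force: [3.4, -5.0, 12.7]
width: 0.0087
clock: 6.7
ee_pos: [0.5335, 0.2606, 0.2357]
ee_rot: [[0.987, -0.161, 0.002], [-0.161, -0.987, -0.004], [0.003, 0.003, -1.0]]
force: [0.9, -9.0, 20.1]
width: 0.0086
```

View pics/b.png

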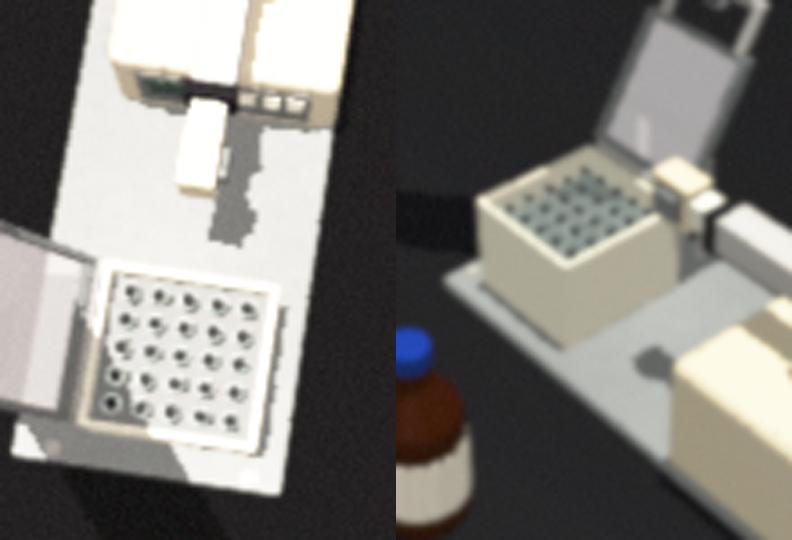

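Rising force and a stationary pose show the lid is on its stop. The top view confirms it: lid open at (40,320), tubes visible. Next I'll release and rise.

```bash

python3 -m crank '[[0,0,0,0,0,0,-0.6],[0,0,0,0,0,0,-0.3],[0,0,0,0,0,0,-0.3],[0,0,-5,0,0,0,-0.3],[0,0,-15,0,0,0,-0.3],[0,0,-20,0,0,0,-0.3],[0,0,-20,0,0,0,-0.3],[0,0,-15,0,0,0,-0.3]]'
python3 -m crank '[[12,16,0,0,0,0,0.5],[15,20,0,0,0,0,0.5],[15,20,0,0,0,0,0.5],[15,20,0,0,0,0,0.5],[15,20,0,0,0,0,0.5],[15,20,0,0,0,0,0.5],[15,20,10,0,0,0,0.5],[15,20,20,0,0,0,0.5]]'
python3 -m crank '[[0,0,20,0,0,0,0.5],[0,0,0,0,0,0,0.5],[0,0,0,0,0,0,0.5]]'
cat > pic2.py <<'E'
import sys,cv2,numpy as np
from bench import manip
def crop(n,x,y,w,h,s):
    a=manip.get_image(n)["pixels"][y:y+h,x:x+w,::-1];return cv2.resize(a,None,fx=s,fy=s,interpolation=cv2.INTER_CUBIC)
cv2.imwrite(sys.argv[1],np.hstack([crop("top",230,110,100,130,4),crop("scene",300,110,100,130,4)]))
E
python3 pic2.py pics/c.png
```

```text
clock: 7.47
ee_pos: [0.532, 0.2643, 0.3095]
ee_rot: [[0.987, -0.158, -0.0], [-0.158, -0.987, 0.001], [-0.0, -0.0, -1.0]]
force: [0.2, 0.4, 0.3]
width: 0.0297
clock: 8.13
ee_pos: [0.6247, 0.0909, 0.2801]
ee_rot: [[0.987, -0.158, 0.004], [-0.158, -0.987, 0.001], [0.004, -0.002, -1.0]]
force: [0.7, 0.6, -0.1]
width: 0.064
clock: 8.38
ee_pos: [0.6218, 0.0919, 0.2572]
ee_rot: [[0.987, -0.158, -0.004], [-0.158, -0.987, 0.001], [-0.004, -0.0, -1.0]]
force: [0.8, -0.5, 0.7]
width: 0.0637
```

View pics/c.png

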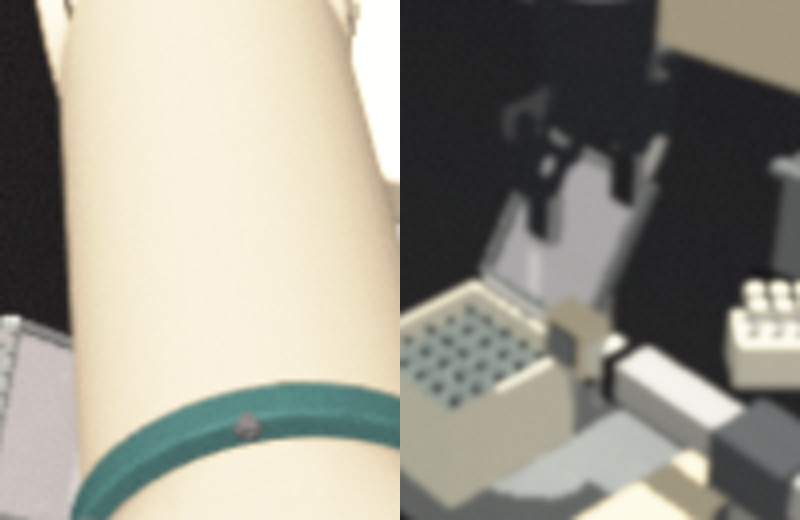

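```bash
python3 - <<'E'
from h import *
p=np.load("pose.npy")
t=np.array([.6218,.0919,.2572]);y=np.array([-.158,-.987,0])
P=np.vstack([t,t+.039*y,t-.039*y,c2w(p,[[100,-12.5,195],[100,12.5,195],[140,12.5,195],[140,-12.5,195]])])
print((proj("scene",P)-[300,110])*4+[400,0])
h=c2w(p,[120,0,175])[0];d=h-t;R=np.array([[.987,-.158],[-.158,-.987]]);print(h,R@d[:2]*1000,d)
E
```

```text
[[586.00238736 228.61461556]
 [541.64468587 250.44073108]
 [628.62627534 207.64161941]
 [544.3241666  306.32705958]
 [571.44589051 292.36915333]
 [612.98304015 318.60041261]
 [585.74726581 333.21520359]]
[0.62365057 0.08541214 0.175     ] [2.85159749 6.1111297 ] [ 0.00185057 -0.00648786 -0.0822    ]
```

```bash

python3 -m crank '[[3,3,12,0,0,0,0.5],[0,0,15,0,0,0,0.5],[0,0,15,0,0,0,0.5],[0,0,15,0,0,0,0.5],[0,0,15,0,0,0,0.5],[0,0,15,0,0,0,0.5],[0,0,13,0,0,0,0.5],[0,0,0,0,0,0,0.5]]'
python3 -m crank '[[0,0,0,0,0,0,0.1],[0,0,0,0,0,0,-0.1],[0,0,0,0,0,0,-0.2]]' 45
python3 -m crank '[[0,0,0,0,0,0,-0.3],[0,0,0,0,0,0,-1],[0,0,0,0,0,0,-1],[0,0,0,0,0,0,-1],[0,0,0,0,0,0,-1],[0,0,0,0,0,0,-1],[0,0,0,0,0,0,-1]]' 45
```

```text
clock: 9.15
ee_pos: [0.6238, 0.088, 0.1559]
ee_rot: [[0.987, -0.158, -0.004], [-0.158, -0.987, -0.0], [-0.004, 0.001, -1.0]]
force: [-0.1, -0.2, -0.4]
width: 0.0637
clock: 9.4
ee_pos: [0.6259, 0.0849, 0.1598]
ee_rot: [[0.987, -0.16, 0.001], [-0.16, -0.987, -0.003], [0.001, 0.003, -1.0]]
force: [-2.5, -4.2, 0.5]
width: 0.0347
clock: 9.98
ee_pos: [0.6263, 0.087, 0.1604]
ee_rot: [[0.987, -0.159, 0.002], [-0.159, -0.987, -0.0], [0.002, 0.0, -1.0]]
force: [-1.3, -0.9, 5.9]
width: 0.0254
```

```bash

python3 -m crank '[[-4,0,0,0,0,0,-1],[-8,0,0,0,0,0,-1],[-8,0,0,0,0,0,-1],[-4,0,0,0,0,0,-1],[0,0,0,0,0,0,-1],[0,0,0,0,0,0,-1]]'
```

```text
clock: 10.48
ee_pos: [0.602, 0.0911, 0.1603]
ee_rot: [[0.987, -0.159, 0.002], [-0.159, -0.987, -0.0], [0.002, -0.0, -1.0]]
force: [-1.5, -1.7, 8.4]
width: 0.0253
```

```bash

python3 -m crank '[[-6,0,0,0,0,0,-1],[-12,0,0,0,0,0,-1],[-14,0,0,0,0,0,-1],[-14,0,0,0,0,0,-1],[-12,0,0,0,0,0,-1],[-8,0,0,0,0,0,-1],[-4,0,0,0,0,0,-1],[0,0,0,0,0,0,-1]]'
python3 -m crank '[[-5,0,0,0,0,0,-1],[0,0,0,0,0,0,-1],[0,0,0,0,0,0,-1]]'
python3 - <<'E'
import cv2,numpy as np
from bench import manip
out=[]
for n,(x,y,w,h) in dict(top=(240,110,100,130),scene=(300,130,100,130)).items():
    a=np.mean([manip.get_image(n)["pixels"].astype(float) for _ in range(4)],0).astype(np.uint8)[y:y+h,x:x+w,::-1]
    out.append(cv2.resize(a,None,fx=4,fy=4,interpolation=cv2.INTER_CUBIC))
cv2.imwrite("pics/d.png",np.hstack(out))
E
```

```text
clock: 11.15
ee_pos: [0.5326, 0.1027, 0.1603]
ee_rot: [[0.987, -0.159, 0.002], [-0.159, -0.987, 0.0], [0.002, -0.001, -1.0]]
force: [-2.7, -1.2, 10.1]
width: 0.0253
clock: 11.4
ee_pos: [0.5283, 0.1034, 0.1603]
ee_rot: [[0.987, -0.159, 0.003], [-0.159, -0.987, 0.001], [0.003, -0.001, -1.0]]
force: [-1.7, -1.2, 11.4]
width: 0.0251
```

View pics/d.png

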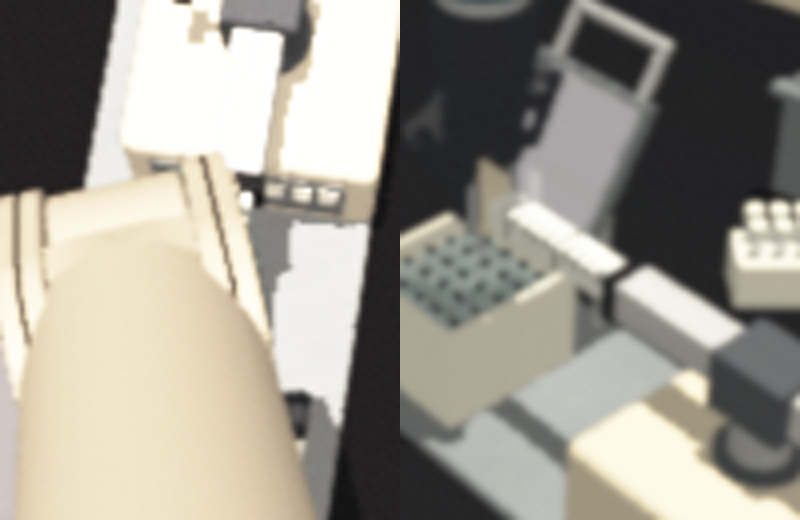

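```bash
python3 - <<'E'
import cv2,numpy as np
from bench import manip
from h import *
p=np.load("pose.npy")
a=np.mean([manip.get_image("scene")["pixels"].astype(float) for _ in range(8)],0)[165:220,310:380,::-1].clip(0,255).astype(np.uint8)
a=cv2.resize(a,None,fx=10,fy=10,interpolation=cv2.INTER_CUBIC)
a=cv2.convertScaleAbs(cv2.createCLAHE(3,(4,4)).apply(cv2.cvtColor(a,cv2.COLOR_BGR2GRAY)));cv2.imwrite("pics/e.png",a)
for x in(40,60,110,160):print(x,((proj("scene",c2w(p,[[x,-11,186],[x,11,186]]))-[310,165]+.5)*10-.5).round().tolist())
print(manip.read_state()["force"],manip.read_state()["width"])
E
```

```text
40 [[123.0, 150.0], [181.0, 121.0]]
60 [[170.0, 181.0], [229.0, 152.0]]
110 [[294.0, 262.0], [353.0, 231.0]]
160 [[425.0, 348.0], [485.0, 315.0]]
[-1.41907729 -0.96522836 11.66752352] 0.0252956091467297
```

View pics/e.png

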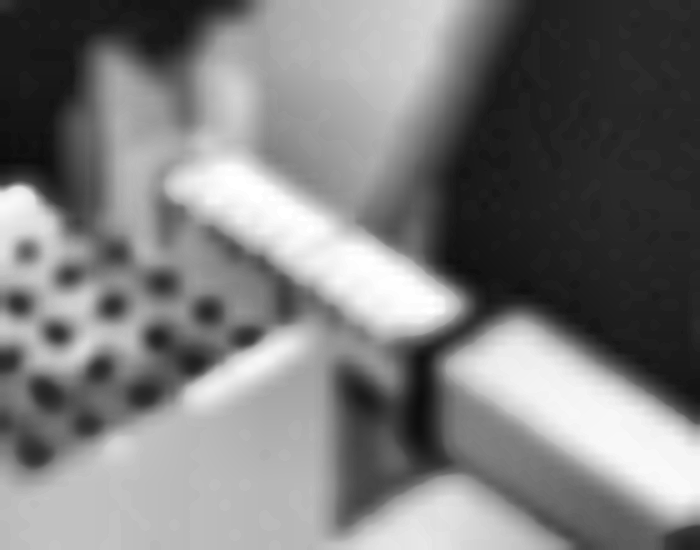

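```bash
python3 - <<'E'
import cv2,numpy as np
from bench import manip
from h import *
p=np.load("pose.npy")
a=np.mean([manip.get_image("scene")["pixels"].astype(float).mean(2) for _ in range(15)],0).astype(np.float32)
x=np.arange(60,152,2.)
for ys in((-8,-4),(4,8)):
    m=0
    for y in np.linspace(*ys,5):
        u=proj("scene",c2w(p,np.c_[x,0*x+y,0*x+186])).astype(np.float32)
        m=m+cv2.remap(a,u[:,:1],u[:,1:],cv2.INTER_CUBIC)[:,0]/5
    print(ys,list(zip(x.astype(int).tolist(),m.round().astype(int).tolist())))
E
```

```text
(-8, -4) [(60, 212), (62, 233), (64, 242), (66, 243), (68, 244), (70, 246), (72, 249), (74, 250), (76, 249), (78, 246), (80, 246), (82, 247), (84, 248), (86, 248), (88, 247), (90, 246), (92, 247), (94, 248), (96, 246), (98, 243), (100, 244), (102, 247), (104, 248), (106, 246), (108, 243), (110, 242), (112, 245), (114, 247), (116, 246), (118, 244), (120, 245), (122, 248), (124, 250), (126, 248), (128, 246), (130, 246), (132, 248), (134, 250), (136, 249), (138, 247), (140, 247), (142, 249), (144, 249), (146, 247), (148, 242), (150, 235)]
(4, 8) [(60, 225), (62, 237), (64, 246), (66, 251), (68, 251), (70, 251), (72, 251), (74, 251), (76, 251), (78, 251), (80, 252), (82, 251), (84, 251), (86, 251), (88, 250), (90, 250), (92, 251), (94, 250), (96, 250), (98, 251), (100, 250), (102, 249), (104, 247), (106, 241), (108, 235), (110, 235), (112, 239), (114, 245), (116, 249), (118, 250), (120, 250), (122, 251), (124, 251), (126, 249), (128, 251), (130, 251), (132, 251), (134, 251), (136, 251), (138, 249), (140, 250), (142, 248), (144, 248), (146, 249), (148, 246), (150, 237)]
```

```bash
python3 - <<'E'
from bench import manip
s=manip.read_state();print(s["clock"],s["ee_pos"],s["width"],s["force"],abs(s["qd"]).max() if hasattr(s["qd"],"max") else s["qd"])
print(manip.job_done())
E
```

```text
12.95 [0.52832664 0.10338775 0.16026929] 0.02486598965288688 [-1.54718417 -1.03286568 11.25946489] 0.002692939475123725
the job is handed in; nothing more can be done
None
```

The job is handed in. The lid is laid back on its stop, and the gripper is holding the drop head with the arm drawn out to about 100 mm. `job_done()` returned no verdict.

- **Lid:** I lifted it by the bail bar and swung it over slowly. Before I let go, the tool stopped moving while the force rose, which showed the lid was on its stop. The last picture shows it still leaning back.
- **Lock button:** I gripped the head from both sides at 45 N with the arm fully in. The fingers closed to 25.4 mm at first and 24.9 mm at the end, against 26 mm nominal with the button squeezed. There was no sign of the arm being locked as it slid out.
- **Arm position:** The tool moved 99.4 mm from the grasp. In the camera image, the scale's 50 mm line puts the arm at about 101 mm. The two differ by about 1.6 mm, and both are within the 5 mm allowance.
- **End state:** The arm was standing still at hand-in, at 12.95 s. About 11 N of upward force remained on the tool.
- **Bystanders:** My path kept clear of the bottle, tip box and rack, and I saw no sign of contact. I did not measure their positions again at the end.

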